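# Home the grip winder and load its feed shelf

## Robot

A 7-joint arm with a two-finger parallel gripper is mounted at the origin on the work surface. World frame = base frame: x ahead of the robot, y to its left, z up, the work surface at z = 0. Lengths are in m, angles in rad, forces in N, time in s.
With the tool pointing down it reaches from about 0.425 to 0.875 m from the base axis. Payload 4.7 kg.
Tool frame: the origin (TCP) lies at the very end of the fingers, on their centre line; the grasp point (between the pads) lies 19 mm behind it; z points along the fingers, y is the direction in which the jaws open and shut (so a half turn about z gives the same grasp; the last joint's range is limited). The gripper opens to 87 mm and grips with 3 to 60 N. Pads are 19 mm wide; open, the fingers measure 117 mm over their backs; the gripper's body (75 mm by 190 mm) begins 51 mm behind the grasp point.
Start: joints at [1.155, 0.321, -0.07, 1.45, 0.023, 1.371, -0.057], TCP at [0.271, -0.591, 0.223] pointing down, gripper open.
Joint ranges: [-2.86, 2.86], [-0.3, 2.09], [-1.38, 1.24], [0.06, 2.45], [-1.56, 4.7], [0.09, 2.05], [-2.69, 2.69]. Speed limits (rad/s): [2.57, 2.57, 3.14, 3.14, 3.14, 3.14, 3.14].

## Interface

Orientations are given as a unit quaternion [w, x, y, z].
In Python, from station import env, cams gives the robot as it stands.
- The arm moves only by the shell command python3 -m crank 'ROWS' [OPENING] [FORCE]. ROWS is JSON, a list that holds one entry, the list of rows, each a list of 4 numbers: the shift along the tool's x, y, z in units of 40 mm (1.0 is 40 mm), then the turn about the tool's z in units of 5 degrees (1.0 is 5 degrees). A call has 1 to 12 rows; each row is the pose to reach, as a shift and turn from the pose measured when the call began, along the tool's axes at that moment; what a row does not reach only later rows make up. A row lasts 1/8 s, in which the tool goes at most 62.5 mm and 10.7 degrees, less where a joint would pass 70% of its speed; a pose out of reach is approached as far as the arm can. A call with a gripper value outside its range is refused whole. OPENING is the finger opening in mm, from 0 to 87, set as the call begins (- or left out, the last holds). The fingers move at their own pace and stop on an object; FORCE is the grip in N (left out, the last holds). Time passes only in rows, so rows that repeat a pose let the fingers close. It gives the time, the measured TCP pose, the force and the opening at its end, in the units of the state.
- env.observe(): the state, without advancing time (a new reading comes with each control period).
- cams.read_camera(name): name is "scene" or "top"; returns the picture (400x640x3 uint8, red, green, blue); there is no depth.
- cams.camera_info(name): a dict with "intrinsics" (3x3 intrinsics, pixels), "position" and "rotation" of the camera in the world. Camera axes: x right, y down, z forward; pixel columns grow to the right and rows downward; lengths in m; the calibration is good to about 2 mm. A picture is of the moment at which its call begins. camera_info takes no time and is no camera call.
- env.sign_off(): hands the job in, once; it reports no verdict.
The state is a dict: "clock": time; "joints": joint angles; "qvel": joint speeds; "joint_torque": joint torques, N m; "tool_pos": TCP position; "tool_rot": TCP orientation; "wrist_force": force on the tool from outside, world axes, zero at the start; "torque": the same for the moment, N m; "grip_width": finger opening in m.
Only numpy, scipy, OpenCV 4.12 (cv2) and the standard library are available. Lean on these libraries where they do the work, as an engineer would, in place of code of your own. Each camera call takes 0.05 s, during which the arm holds its last target. There are 200 camera calls.

## Task

Get the grip winder ready for its next batch: turn the wheel on its axle until the brass stem on its rim stands straight up, move the empty cardboard core from the sloping shelf into the blue scrap bin beside the winder, and stack all the wooden handle slabs from the paper sheet on the sloping shelf in one neat pile, lengthwise along the slope, each lying flat with its end right against the backstop. When all that is done, press the button fully down, and leave the other things on the bench where they are.

Things in the scene. Friction and masses are not known exactly. Their poses are not given: they have to be found in the camera images.
- wheel_hub (a point): centre of the winder's aluminium wheel (120 mm diameter, 18 mm thick, flat rim), 90 mm above the bench; y is the level axle, z up, x level in the plane of the wheel (this frame does not turn with it). The top 45 mm of the wheel can be pinched from above by fingers closing along the axle
- winder: the fixed grip winder on a black base plate 150 x 150 mm; its pedestal and motor stand on the wheel's +y side, 6 mm clear of the wheel's face and at most 105 mm high; the -y side of the wheel is free. Origin on the bench below the wheel's centre
- wheel (a joint): angle of the wheel, rad: 0 (or any whole turn, 2 pi) when the brass stem stands straight up; it grows as the stem goes from the top towards +x of wheel_hub. The stem starts somewhere in the lower half. The wheel turns freely both ways against light friction (about 1 N at the rim) and stays where it is left
- wheel_stem (a point): tip of the brass stem, a rod of 8 mm diameter that stands 14 mm out of the rim in the middle of its width (tip 74 mm from the axle); its z axis points outward along the stem
- shelf: fixed aluminium shelf, 130 mm along the slope, 62 mm wide, with a backstop wall 56 mm high across its lower end, no side walls. Origin: middle of the inner corner of plate and backstop, 34 mm above the bench. x points up the slope along the plate (0.35 rad above level, away from the robot), y across, z out of the plate. Backstop face: x = 0; plate top: z = 0
- core: empty cardboard tape core, a ring 44 mm outer diameter, 32 mm inner, 20 mm high, 20 g; starts lying on the shelf. Origin at its centre, z along its axis
- bin: blue open-topped scrap bin, 112 x 112 mm, 50 mm high, walls and floor 4-5 mm thick, fixed to the bench. Origin at the centre of its underside, z up
- button_top (a point): centre of the top of the round grey push button (32 mm across) in its black housing; sprung, travel 6 mm, about 4 N to the bottom
- button (a joint): how far the button is pressed, m: 0 up, 0.006 fully down
- slab0: wooden handle slab 110 x 34 x 12 mm, about 50 g, lying flat on the white paper sheet (2 mm thick). Origin at its centre, x along its length, y across its width, z through its thickness. All slabs are alike; two to four are present
- slab1: wooden handle slab 110 x 34 x 12 mm, about 50 g, lying flat on the white paper sheet (2 mm thick). Origin at its centre, x along its length, y across its width, z through its thickness. All slabs are alike; two to four are present
- slab2: wooden handle slab 110 x 34 x 12 mm, about 50 g, lying flat on the white paper sheet (2 mm thick). Origin at its centre, x along its length, y across its width, z through its thickness. All slabs are alike; two to four are present
- slab3: wooden handle slab 110 x 34 x 12 mm, about 50 g, lying flat on the white paper sheet (2 mm thick). Origin at its centre, x along its length, y across its width, z through its thickness. All slabs are alike; two to four are present
- paddle: bystander, to be left alone: finished black paddle, about 400 x 190 mm, lying at the right-hand edge
- phone: bystander, to be left alone: black slab 150 x 72 x 9 mm, lying at the far right
- tape: bystander, to be left alone: white tape roll 90 mm across, 24 mm high with a wide hole, at the far side
- glue: bystander, to be left alone: small bottle 44 mm across, 110 mm tall, at the far side
- scissors: bystander, to be left alone: scissors about 165 mm long lying near the robot
- driver: bystander, to be left alone: screwdriver lying to the right of the paper sheet
- cup: bystander, to be left alone: empty grey cup 70 mm across, 60 mm high, at the far left
Things that resemble listed ones, but are neither listed nor needed, are in the scene too. Of the things that look like the part that bears button_top, the smallest one is meant.

How it is judged:
On the way, in this order (a step that is already met when the one before it is completed fails the run):
1. stem straight up, core in the bin, every slab flat on the shelf in one pile against the backstop, all let go (angle between wheel_stem's own z axis and vertical below 0.12 rad and velocity of joint wheel between -0.05 and 0.05 rad/s and x of core in the frame of bin between -0.05 and 0.05 m and y of core in the frame of bin between -0.05 and 0.05 m and z of core in the frame of bin below 0.035 m and linear speed of each of core, slab0, slab1, slab2, slab3 below 0.02 m/s and x of slab0 in the frame of shelf between 0.05 and 0.061 m and y of slab0 in the frame of shelf between -0.012 and 0.012 m and z of slab0 in the frame of shelf between 0 and 0.05 m and angle between the z axis of each of slab0, slab1, slab2, slab3 and the z axis of shelf, either way round below 0.1 rad and angle between the x axis of each of slab0, slab1, slab2, slab3 and the x axis of shelf, either way round below 0.15 rad and x of slab1 in the frame of shelf between 0.05 and 0.061 m and y of slab1 in the frame of shelf between -0.012 and 0.012 m and z of slab1 in the frame of shelf between 0 and 0.05 m and x of slab2 in the frame of shelf between 0.05 and 0.061 m and y of slab2 in the frame of shelf between -0.012 and 0.012 m and z of slab2 in the frame of shelf between 0 and 0.05 m and x of slab3 in the frame of shelf between 0.05 and 0.061 m and y of slab3 in the frame of shelf between -0.012 and 0.012 m and z of slab3 in the frame of shelf between 0 and 0.05 m and contact force between the fingers and slab0 below 0.1 N and contact force between the fingers and slab1 below 0.1 N and contact force between the fingers and slab2 below 0.1 N and contact force between the fingers and slab3 below 0.1 N and contact force between the fingers and core below 0.1 N and contact force between the fingers and wheel below 0.1 N), for 0.2 s.
2. the button is pressed down (value of joint button above 0.0045 m), for 0.05 s.
At the end, for the whole second after the job is handed in: stem at rest within 0.12 rad of straight up; core in the bin; all slabs in one pile on the shelf, flat (0.1 rad), lengthwise (0.15 rad), ends within 5 mm of the backstop, middles within 12 mm of the shelf's centre line, at rest; button let up (angle between wheel_stem's own z axis and vertical below 0.12 rad and velocity of joint wheel between -0.05 and 0.05 rad/s and x of core in the frame of bin between -0.05 and 0.05 m and y of core in the frame of bin between -0.05 and 0.05 m and z of core in the frame of bin below 0.035 m and linear speed of each of core, slab0, slab1, slab2, slab3 below 0.02 m/s and x of slab0 in the frame of shelf between 0.05 and 0.061 m and y of slab0 in the frame of shelf between -0.012 and 0.012 m and z of slab0 in the frame of shelf between 0 and 0.05 m and angle between the z axis of each of slab0, slab1, slab2, slab3 and the z axis of shelf, either way round below 0.1 rad and angle between the x axis of each of slab0, slab1, slab2, slab3 and the x axis of shelf, either way round below 0.15 rad and x of slab1 in the frame of shelf between 0.05 and 0.061 m and y of slab1 in the frame of shelf between -0.012 and 0.012 m and z of slab1 in the frame of shelf between 0 and 0.05 m and x of slab2 in the frame of shelf between 0.05 and 0.061 m and y of slab2 in the frame of shelf between -0.012 and 0.012 m and z of slab2 in the frame of shelf between 0 and 0.05 m and x of slab3 in the frame of shelf between 0.05 and 0.061 m and y of slab3 in the frame of shelf between -0.012 and 0.012 m and z of slab3 in the frame of shelf between 0 and 0.05 m and value of joint button below 0.002 m); the robot touches nothing.
It fails at once if a bystander was moved more than 3 cm (distance of any of paddle, phone, tape, glue, scissors, driver, cup from where it was at the start of the episode above 0.03 m).
Of slab0, slab1, slab2, slab3 only 2 to 4 are there at a start; the rules pass over those that are not, and their reading is None.
At some moment in a run one of slab0, slab1, slab2, slab3, core may be knocked a few centimetres aside while the robot is not near it.
Once in a run the grip may slacken for a moment while it holds something.
It also fails if it takes over 210 s, if anything falls off the work surface, if the arm or the gripper's body presses on something with over 40 N, if the wrist force passes 120 N, or if a joint passes its speed limit or range.

## Working session

There is one attempt and no reset: what is moved stays moved. The work goes in short steps, Python scripts to look and compute and a shell command to move; the robot and the scene stay as the last step left them, time stands still between calls to the robot, and variables do not carry over. Pictures are saved under pics/ and viewed, about 12 in all and at most 16, crops included, and the job is handed in when it is done.

```bash
mkdir -p pics; ls; python3 - <<'E'
from station import env,cams
import cv2
print(env.observe())
for n in("scene","top"):
    i=cams.camera_info(n);print(n,i)
    im=cams.read_camera(n);cv2.imwrite(f"pics/{n}0.png",im[:,:,::-1])
E
```

```text
pics
{'clock': 0.0, 'joints': array([ 1.15509653,  0.32182481, -0.07008837,  1.4516927 ,  0.02261945,
        1.3707854 , -0.05693174]), 'qvel': array([-4.50044704e-05, -7.12385319e-05,  9.32423305e-04, -3.60917994e-04,
       -9.93566020e-04,  2.05965024e-03, -4.32885879e-04]), 'joint_torque': array([ 6.74703233e-05, -4.91295612e+01, -4.03809054e-01, -3.12534857e+01,
       -6.38373778e-02,  4.36448108e-02,  1.86507564e-04]), 'tool_pos': array([ 0.27056506, -0.59039702,  0.22145148]), 'tool_rot': array([-9.25280666e-04,  9.76996595e-01,  2.13252735e-01, -2.61679989e-04]), 'wrist_force': array([-0.2332671 ,  0.21052452,  0.83060711]), 'torque': array([-0.01674421,  0.0032715 , -0.00713009]), 'grip_width': 0.08696096421055664}
scene {'intrinsics': array([[411.92607694,   0.        , 310.09408333],
       [  0.        , 411.92607694, 192.63823993],
       [  0.        ,   0.        ,   1.        ]]), 'position': array([ 1.1793309 , -0.61318979,  0.99484041]), 'rotation': array([-0.33469857,  0.84206927,  0.39055341, -0.16237071])}
top {'intrinsics': array([[426.66107279,   0.        , 318.31686866],
       [  0.        , 426.66107279, 204.76665649],
       [  0.        ,   0.        ,   1.        ]]), 'position': array([ 0.36136083, -0.08710222,  1.42746754]), 'rotation': array([ 0.04403083, -0.69639795,  0.71506389, -0.04212852])}
```

View pics/scene0.png

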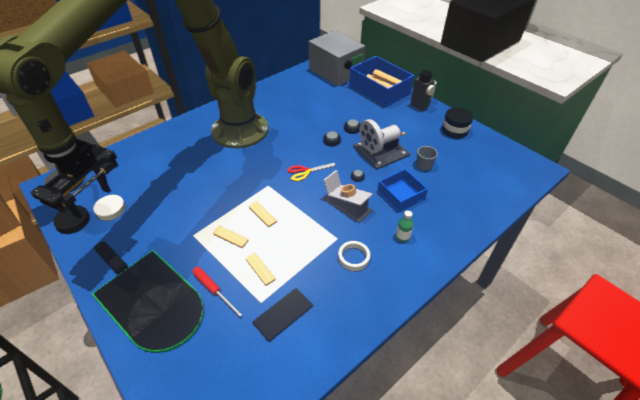

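View pics/top0.png

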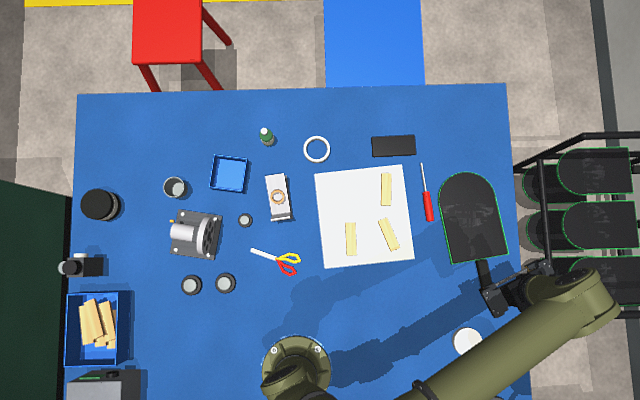

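```bash
cat > h.py <<'E'
import numpy as np, cv2
from scipy.spatial.transform import Rotation as R
from station import env,cams
def q2R(q): return R.from_quat(np.roll(q,-1)).as_matrix()
def shot(n,name=None):
    im=cams.read_camera(n)[:,:,::-1].copy()
    if name: cv2.imwrite(f"pics/{name}.png",im)
    return im
def ray(n,uv):
    i=cams.camera_info(n);d=q2R(i["rotation"])@np.linalg.solve(i["intrinsics"],[uv[0],uv[1],1.]);return i["position"],d
def onz(n,uv,z):
    p,d=ray(n,uv);return p+d*(z-p[2])/d[2]
def tri(a,b):  # scene uv, top uv
    p,d=ray("scene",a);q,e=ray("top",b)
    s=np.linalg.lstsq(np.c_[d,-e],q-p,rcond=None)[0]
    A,B=p+d*s[0],q+e*s[1];return (A+B)/2,np.linalg.norm(A-B)
def proj(n,P):
    i=cams.camera_info(n);c=i["intrinsics"]@(q2R(i["rotation"]).T@(np.array(P)-i["position"]));return c[:2]/c[2]
def tool():
    o=env.observe();return o["tool_pos"],q2R(o["tool_rot"])
def crop(im,x,y,w,h,k,name):
    cv2.imwrite(f"pics/{name}.png",cv2.resize(im[y:y+h,x:x+w],None,fx=k,fy=k,interpolation=cv2.INTER_CUBIC))
def go(P,yaw=None):
    """units to TCP target P (tool axes), turn so that the tool y axis (jaws) is at world yaw"""
    p,M=tool();s=M.T@(np.array(P)-p)/.04
    t=None
    if yaw is not None:
        v=M.T@[np.cos(yaw),np.sin(yaw),0];a=np.degrees(np.arctan2(-v[0],v[1]));t=((a+90)%180-90)/5
    return np.round(s,3),t
def slabs(im,z=.014):
    hsv=cv2.cvtColor(im,cv2.COLOR_BGR2HSV);m=cv2.inRange(hsv,(12,50,120),(35,255,255))
    out=[]
    for c in cv2.findContours(m,cv2.RETR_EXTERNAL,cv2.CHAIN_APPROX_NONE)[0]:
        if cv2.contourArea(c)<150: continue
        P=np.array([onz("top",p,z)[:2] for p in c[:,0].astype(float)],np.float32)
        (r,s,a)=cv2.minAreaRect(P*1000); 
        if s[0]<s[1]: a+=90
        out.append((np.round(c[:,0].mean(0)),np.round(r,1),np.round(s,1),round(a%180,1)))
    return out
E
python3 - <<'E'
from h import *
s=cv2.imread("pics/scene0.png");t=cv2.imread("pics/top0.png")
a=cv2.resize(s[105:225,310:440],None,fx=3,fy=3,interpolation=2);b=cv2.resize(t[145:305,160:300],None,fx=2.85,fy=2.85,interpolation=2)
h=max(a.shape[0],b.shape[0]);a=cv2.copyMakeBorder(a,0,h-a.shape[0],0,0,0);b=cv2.copyMakeBorder(b,0,h-b.shape[0],0,0,0)
cv2.imwrite("pics/c0.png",np.hstack([a,b]))
for x in slabs(t):print(x)
for u in [(245,220),(191,284),(226,283)]:print("btn",onz("top",u,.03))
print("bin",onz("top",(230,173),.05))
print(q2R(env.observe()["tool_rot"]))
E
```

```text
(array([284., 351.]), array([63. , 36.9]), array([ 72.4, 200.1]), 120.3)
(array([599., 322.]), array([ 128.6, -979.2]), array([ 28.5, 145. ]), 118.9)
(array([ 98., 324.]), array([165.8, 641.3]), array([162.2, 107.8]), 7.7)
(array([535., 340.]), array([  72.3, -736.3]), array([122.3, 634.1]), 121.5)
(array([350., 239.]), array([ 418.4, -188.9]), array([106.2,  34.2]), 0.8)
(array([388., 234.]), array([ 430.1, -314.5]), array([108. ,  33.8]), 21.1)
(array([386., 189.]), array([ 581.9, -313.7]), array([ 33.6, 108.9]), 177.5)
(array([77.,  3.]), array([1277.3,  749.4]), array([385.8,  26.6]), 88.3)
btn [0.48862458 0.15671208 0.03      ]
btn [0.28582268 0.33232681 0.03      ]
btn [0.28607269 0.21919131 0.03      ]
bin [0.64304294 0.20170713 0.05      ]
[[ 9.09023898e-01  4.16743220e-01 -8.00522121e-04]
 [ 4.16743975e-01 -9.09022694e-01  1.48391538e-03]
 [-1.09281103e-04 -1.68252731e-03 -9.99998579e-01]]
```

View pics/c0.png

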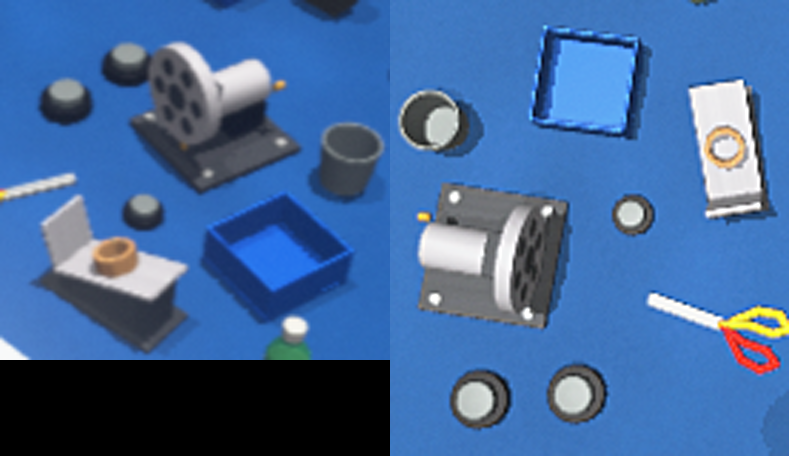

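Slabs at top pixels (350,239), (388,234) and (386,189), so three. Button-like things are at (245,220), (191,284) and (226,283). (245,220) is clearly the smallest in the enlarged crop, so it is the one meant. The stem shows as a brass spot under the wheel at scene (372,154). The brass knob at the motor's end is not the stem.

```bash
python3 - <<'E'
from h import *
def T(u): return (u[0]-390)/2.85+160,u[1]/2.85+145
def S(u): return u[0]/3+310,u[1]/3+105
print("button",tri(S((143,203)),T((631,213))))
print("hub face",tri(S((181,95)),T((527,262))))
print("core top",tri(S((115,247)),T((726,148))))
pl=[onz("top",T(u),.012) for u in[(443,184),(568,201),(545,327),(420,309)]]
print("plate",np.round(pl,3),np.mean(pl,0))
for a,b in [(0,3),(1,2)]: d=pl[a]-pl[b];print("wheel x dir deg",np.degrees(np.arctan2(d[1],d[0])))
e=[onz("top",T(u),.0786) for u in[(690,88),(744,80)]]; b=[onz("top",T(u),.0866) for u in[(706,206),(760,199)]]
m=(e[0]+e[1])/2;mb=(b[0]+b[1])/2;print("shelf up",m,"backstop",mb,"len",np.linalg.norm((m-mb)[:2]))
d=(m-mb)[:2];print("yaw",np.degrees(np.arctan2(d[1],d[0])), "edge yaw",np.degrees(np.arctan2(*(e[0]-e[1])[1::-1]))-90)
s=cv2.imread("pics/scene0.png");hsv=cv2.cvtColor(s,cv2.COLOR_BGR2HSV)
m=cv2.inRange(hsv,(10,90,60),(35,255,255));ys,xs=np.nonzero(m[145:165,360:385]);print("stem px",xs+360,ys+145)
E
```

```text
button (array([0.49086563, 0.16051727, 0.01880861]), np.float64(0.0009957551157098344))
hub face (array([0.43538888, 0.26611689, 0.08591666]), np.float64(0.0068453695001852045))
core top (array([0.5576331 , 0.04537891, 0.07473704]), np.float64(0.005640217744325946))
plate [[0.531 0.382 0.012]
 [0.507 0.235 0.012]
 [0.362 0.261 0.012]
 [0.386 0.406 0.012]] [0.44653181 0.32112898 0.012     ]
wheel x dir deg -9.654573371043133
wheel x dir deg -10.288175535911307
shelf up [0.6284861  0.05182151 0.0786    ] backstop [0.49300887 0.0351093  0.0866    ] len 0.1365041310020382
yaw 7.032369539527039 edge yaw 7.02708734319404
stem px [371] [153]
```

```bash
cat >> h.py <<'E'
HUB=np.array([.437,.275,.09]);WY=np.array([np.cos(np.radians(80)),np.sin(np.radians(80)),0]);WX=np.array([WY[1],-WY[0],0])
def stem(uv,n="scene"):
    p,d=ray(n,uv);P=p+d*(WY@(HUB-p))/(WY@d);v=P-HUB;return np.degrees(np.arctan2(v@WX,v[2])),np.linalg.norm(v)
E
python3 - <<'E'
from h import *
print(stem((371,153)),stem((371.7,154)))
# grasp start at theta=+-40, r=.05
for th in(40,-40):
    t=np.radians(th);g=HUB+.05*(np.sin(t)*WX+[0,0,np.cos(t)]);print(th,g-[0,0,.019])
P=HUB+[0,0,.17];p=P+0
print(go(P,np.radians(80)),tool()[0])
E
```

```text
(np.float64(173.4236420355418), np.float64(0.07624950392220851)) (np.float64(170.25216258263868), np.float64(0.07827136543832883))
40 [0.46865111 0.26941906 0.10930222]
-40 [0.40534889 0.28058094 0.10930222]
(array([ 12.798, -17.936,  -0.932]), np.float64(6.925845100136053)) [ 0.27060932 -0.59046405  0.22157164]
```

```bash
python3 - <<'E'
from h import *
print(go([.58,-.15,.26],np.radians(80)))
E
```

```text
(array([11.62 , -6.788, -0.951]), np.float64(6.925845100136053))
```

```bash
python3 -m crank '[[[11.6,-6.8,-0.95,6.93],[11.6,-6.8,-0.95,6.93],[11.6,-6.8,-0.95,6.93],[11.6,-6.8,-0.95,6.93],[11.6,-6.8,-0.95,6.93],[11.6,-6.8,-0.95,6.93],[11.6,-6.8,-0.95,6.93],[11.6,-6.8,-0.95,6.93],[11.6,-6.8,-0.95,6.93],[11.6,-6.8,-0.95,6.93]]]' 60
python3 - <<'E'
from h import *
P=HUB+.05*(np.sin(np.radians(29))*WX)+[0,0,.05*np.cos(np.radians(29))-.019]
print(P,go(P+[0,0,.08],np.radians(80)))
E
```

```text
clock: 1.35
tool_pos: [0.5808, -0.1444, 0.2597]
tool_rot: [-0.002, 0.997, -0.083, -0.0]
wrist_force: [-0.1, -0.0, 0.2]
grip_width: 0.06
[0.46087221 0.27079068 0.11473099] (array([-4.677, -9.732,  1.669]), np.float64(0.09133126013286415))
```

```bash
python3 -m crank '[[[-4.68,-9.73,1.67,0.1],[-4.68,-9.73,1.67,0.1],[-4.68,-9.73,1.67,0.1],[-4.68,-9.73,1.67,0.1],[-4.68,-9.73,1.67,0.1],[-4.68,-9.73,1.67,0.1],[-4.68,-9.73,1.67,0.1],[-4.68,-9.73,1.67,0.1],[-4.68,-9.73,1.67,0.1],[-4.68,-9.73,1.67,0.1],[-4.68,-9.73,1.67,0.1]]]' 46 12
python3 - <<'E'
from h import *
P=HUB+.05*(np.sin(np.radians(29))*WX)+[0,0,.05*np.cos(np.radians(29))-.019]
print(go(P,np.radians(80)))
im=shot("scene");t=shot("top")
a=cv2.resize(im[80:200,330:450],(390,390),interpolation=2);b=cv2.resize(t[180:280,160:260],(390,390),interpolation=2);cv2.imwrite("pics/w1.png",np.hstack([a,b]))
E
```

```text
clock: 2.72
tool_pos: [0.4616, 0.269, 0.1947]
tool_rot: [-0.002, 0.996, -0.089, -0.0]
wrist_force: [-0.1, -0.2, 0.9]
grip_width: 0.0457
(array([-0.025, -0.033,  2.001]), np.float64(-0.04471125816334052))
```

View pics/w1.png

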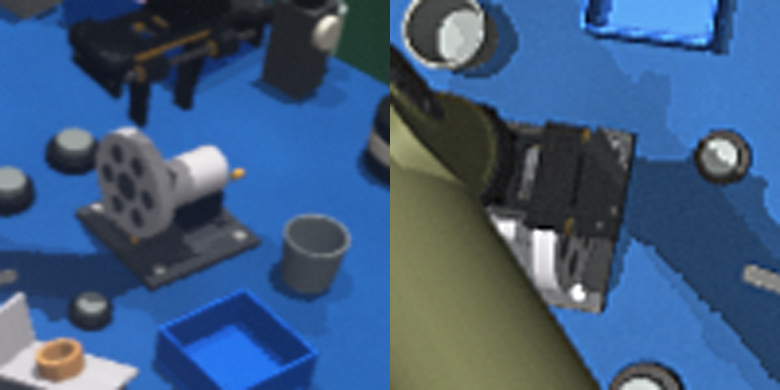

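The picture shows the fingers above the wheel, straddling it, with the stem still below at crop (133,238).

```bash
python3 -m crank '[[[-0.03,-0.03,1,0],[-0.03,-0.03,2,0],[-0.03,-0.03,2,0],[-0.03,-0.03,2,0]]]' 46 10
python3 -m crank '[[[0,0,0,0],[0,0,0,0],[0,0,0,0],[0,0,0,0]]]' 0 10
python3 - <<'E'
from h import *
p,M=tool();print(p,env.observe()["wrist_force"],(p-HUB)@WY)
for th in (20,10,0,-10,-20,-29):
    t=np.radians(th);P=HUB+.05*(np.sin(t)*WX+[0,0,np.cos(t)])-[0,0,.019];print(th,go(P)[0])
E
```

```text
clock: 3.32
tool_pos: [0.4612, 0.2718, 0.1162]
tool_rot: [-0.003, 0.996, -0.089, 0.0]
wrist_force: [0.4, 0.4, 1.6]
grip_width: 0.0464
clock: 3.82
tool_pos: [0.4617, 0.2671, 0.1163]
tool_rot: [0.001, 0.996, -0.09, 0.0]
wrist_force: [-1.2, -9.8, 7.3]
grip_width: 0.018
[0.46165245 0.26706727 0.1162718 ] [-1.15239977 -9.76509027  7.27522307] -0.0035313590655501135
20 [-0.214 -0.087 -0.043]
10 [-0.425 -0.086 -0.1  ]
0 [-0.642 -0.084 -0.119]
-10 [-0.859 -0.083 -0.1  ]
-20 [-1.069 -0.082 -0.044]
-29 [-1.248 -0.082  0.037]
```

```bash
python3 -m crank '[[[-0.1,0.04,-0.03,0],[-0.21,0.04,-0.04,0],[-0.32,0.04,-0.08,0],[-0.43,0.04,-0.1,0],[-0.54,0.04,-0.115,0],[-0.64,0.04,-0.12,0],[-0.75,0.04,-0.115,0],[-0.86,0.04,-0.1,0],[-0.97,0.04,-0.08,0],[-1.07,0.04,-0.045,0],[-1.25,0.04,0.035,0],[-1.25,0.04,0.035,0]]]'
python3 -m crank '[[[0,0,0,0],[0,0,0,0],[0,0,-2,0],[0,0,-2,0],[0,0,-2,0]]]' 40
python3 - <<'E'
from h import *
im=shot("scene","w2s");crop(im,330,80,120,120,4,"w2")
hsv=cv2.cvtColor(im,cv2.COLOR_BGR2HSV);m=cv2.inRange(hsv,(10,80,60),(35,255,255))[100:165,350:400];ys,xs=np.nonzero(m);print([(x+350,y+100) for x,y in zip(xs,ys)])
E
```

```text
clock: 5.32
tool_pos: [0.4118, 0.2761, 0.1149]
tool_rot: [0.0, 0.996, -0.089, 0.001]
wrist_force: [4.2, 4.9, -1.9]
grip_width: 0.0178
clock: 5.95
tool_pos: [0.412, 0.2763, 0.1957]
tool_rot: [-0.0, 0.996, -0.089, 0.002]
wrist_force: [0.1, -0.3, -0.2]
grip_width: 0.0398
[(np.int64(379), np.int64(150)), (np.int64(380), np.int64(150)), (np.int64(381), np.int64(150)), (np.int64(379), np.int64(151)), (np.int64(380), np.int64(151)), (np.int64(381), np.int64(151)), (np.int64(382), np.int64(151)), (np.int64(380), np.int64(152)), (np.int64(381), np.int64(152)), (np.int64(382), np.int64(152)), (np.int64(380), np.int64(153)), (np.int64(381), np.int64(153)), (np.int64(382), np.int64(153))]
```

View pics/w2.png

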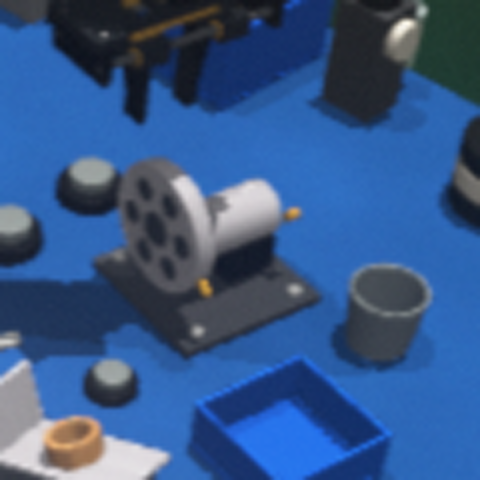

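```bash
python3 - <<'E'
from h import *
print(stem((380.7,151.6)))
H2=HUB+0;p,M=tool()
for th in (172,140,125,115,105,90): 
    t=np.radians(th);print(th,proj("scene",HUB+.067*(np.sin(t)*WX+[0,0,np.cos(t)])))
P=HUB+.05*(np.sin(np.radians(29))*WX)+[0,0,.05*np.cos(np.radians(29))-.019]
print(go(P,np.radians(80)),go(P+[0,0,.08],np.radians(80)))
E
```

```text
(np.float64(118.67534129152429), np.float64(0.06704081434847202))
172 [371.34484265 151.10675124]
140 [377.39549378 153.23217725]
125 [379.81755026 152.33542702]
115 [381.15696149 151.05945665]
105 [382.22021927 149.2707695 ]
90 [383.21195628 145.73237474]
(array([ 1.239, -0.103,  1.99 ]), np.float64(-0.053292151720029324)) (array([ 1.241, -0.101, -0.01 ]), np.float64(-0.053292151720029324))
```

```bash
python3 -m crank '[[[1.24,0,0,0],[1.24,0,0,0],[1.24,0,1,0],[1.24,0,2,0],[1.24,0,2,0],[1.24,0,2,0]]]' 40
python3 -m crank '[[[0,0,0,0],[0,0,0,0],[0,0,0,0]]]' 0 10
python3 -m crank '[[[-0.1,0.0,-0.03,0],[-0.21,0.0,-0.04,0],[-0.32,0.0,-0.08,0],[-0.43,0,-0.1,0],[-0.54,0,-0.115,0],[-0.64,0,-0.12,0],[-0.75,0,-0.115,0],[-0.86,0,-0.1,0],[-0.97,0,-0.08,0],[-1.07,0,-0.045,0],[-1.25,0,0.035,0],[-1.25,0,0.035,0]]]'
python3 -m crank '[[[0,0,0,0],[0,0,0,0],[0,0,-2,0],[0,0,-2,0],[0,0,-2,0]]]' 40
cat >> h.py <<'E'
def stemlook():
    im=shot("scene");hsv=cv2.cvtColor(im,cv2.COLOR_BGR2HSV);m=cv2.inRange(hsv,(10,80,60),(35,255,255));m[:,395:]=0;m[:,:355]=0;m[:105]=0;m[165:]=0
    ys,xs=np.nonzero(m);print(len(xs),xs.mean(),ys.mean(),stem((xs.mean(),ys.mean())));return im
E
python3 - <<'E'
from h import *
stemlook()
print(go(HUB+.05*(np.sin(np.radians(29))*WX)+[0,0,.05*np.cos(np.radians(29))-.019],np.radians(80)))
E
```

```text
clock: 6.75
tool_pos: [0.46, 0.2672, 0.1149]
tool_rot: [0.0, 0.996, -0.089, 0.0]
wrist_force: [0.2, -0.0, -0.5]
grip_width: 0.0404
clock: 7.12
tool_pos: [0.4604, 0.2673, 0.1156]
tool_rot: [0.0, 0.996, -0.089, 0.001]
wrist_force: [-0.4, -5.2, 3.8]
grip_width: 0.0179
clock: 8.62
tool_pos: [0.4102, 0.2764, 0.1133]
tool_rot: [0.0, 0.996, -0.089, 0.0]
wrist_force: [4.8, 0.8, -4.6]
grip_width: 0.0178
clock: 9.25
tool_pos: [0.4105, 0.2769, 0.1943]
tool_rot: [-0.0, 0.996, -0.089, 0.001]
wrist_force: [-0.3, 0.8, -0.9]
grip_width: 0.0395
7 381.57142857142856 134.85714285714286 (np.float64(54.95407112158546), np.float64(0.06235107222729256))
(array([ 1.282, -0.095,  1.952]), np.float64(-0.040430690713844794))
```

```bash
python3 -m crank '[[[1.28,0,0,0],[1.28,0,0,0],[1.28,0,1,0],[1.28,0,1.96,0],[1.28,0,1.96,0],[1.28,0,1.96,0]]]' 40
python3 -m crank '[[[0,0,0,0],[0,0,0,0],[0,0,0,0]]]' 0 10
python3 -m crank '[[[-0.1,0.0,-0.03,0],[-0.21,0.0,-0.04,0],[-0.32,0.0,-0.08,0],[-0.43,0,-0.1,0],[-0.54,0,-0.115,0],[-0.64,0,-0.12,0],[-0.75,0,-0.115,0],[-0.86,0,-0.1,0],[-0.97,0,-0.08,0],[-1.07,0,-0.045,0],[-1.2,0,0.025,0],[-1.2,0,0.025,0]]]'
python3 -m crank '[[[0,0,0,0],[0,0,0,0],[0,0,-2,0],[0,0,-2,0],[0,0,-2,0]]]' 40
python3 - <<'E'
from h import *
im=stemlook();t=shot("top")
a=cv2.resize(im[95:165,340:410],(390,390),interpolation=2);b=cv2.resize(t[180:280,160:260],(390,390),interpolation=2);cv2.imwrite("pics/w4.png",np.hstack([a,b]))
for th in (-15,0,15): 
    t=np.radians(th);print(th,proj("scene",HUB+.067*(np.sin(t)*WX+[0,0,np.cos(t)])))
E
```

```text
clock: 10.05
tool_pos: [0.4599, 0.2675, 0.1149]
tool_rot: [0.0, 0.996, -0.089, 0.0]
wrist_force: [0.7, 0.5, -0.2]
grip_width: 0.0401
clock: 10.42
tool_pos: [0.4603, 0.2673, 0.1156]
tool_rot: [0.0, 0.996, -0.089, 0.001]
wrist_force: [-0.8, -10.2, 6.1]
grip_width: 0.0179
clock: 11.92
tool_pos: [0.4121, 0.276, 0.114]
tool_rot: [0.001, 0.996, -0.088, 0.0]
wrist_force: [3.1, 1.6, -3.3]
grip_width: 0.0182
clock: 12.55
tool_pos: [0.4124, 0.2766, 0.195]
tool_rot: [0.0, 0.996, -0.088, 0.001]
wrist_force: [0.5, -0.7, -0.3]
grip_width: 0.0397
4 371.25 120.25 (np.float64(-11.162630222994826), np.float64(0.05757333682589471))
-15 [370.4095558  117.33433741]
0 [373.49045893 119.40898586]
15 [376.48284477 122.62954856]
```

View pics/w4.png

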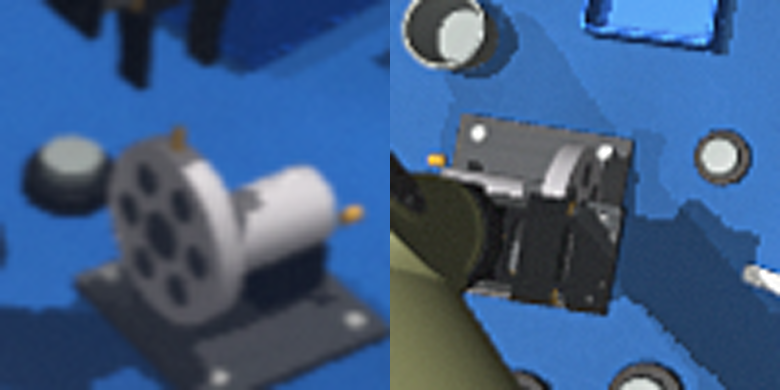

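```bash
python3 - <<'E'
from h import *
print(go([.62,-.05,.22],np.radians(97)))
E
```

```text
(array([ 6.57 ,  7.094, -0.677]), np.float64(-3.4280308316640573))
```

```bash
python3 -m crank '[[[1.5,1.5,-0.68,-3.43],[3.5,3.5,-0.68,-3.43],[6.6,7.1,-0.68,-3.43],[6.6,7.1,-0.68,-3.43],[6.6,7.1,-0.68,-3.43],[6.6,7.1,-0.68,-3.43],[6.6,7.1,-0.68,-3.43],[6.6,7.1,-0.68,-3.43]]]' 70
python3 - <<'E'
from h import *
im=stemlook();t=shot("top","t5")
a=cv2.resize(im[95:165,340:410],(390,390),interpolation=2);b=cv2.resize(t[195:275,165:245],(390,390),interpolation=2);cv2.imwrite("pics/w5.png",np.hstack([a,b]))
for x in slabs(t):
    if x[1][0]>350 and x[1][0]<800: print(x)
hsv=cv2.cvtColor(t,cv2.COLOR_BGR2HSV);m=cv2.inRange(hsv,(8,80,80),(25,255,255))[165:230,255:300];ys,xs=np.nonzero(m);print("core",len(xs),(xs.min()+xs.max())/2+255,(ys.min()+ys.max())/2+165)
print(onz("top",((xs.min()+xs.max())/2+255,(ys.min()+ys.max())/2+165),.0735))
E
```

```text
clock: 13.65
tool_pos: [0.6204, -0.0516, 0.2177]
tool_rot: [0.0, 0.998, 0.06, -0.003]
wrist_force: [-0.4, 0.3, -0.5]
grip_width: 0.07
12 364.25 142.0 (np.float64(-147.27350706245872), np.float64(0.06699754929618221))
(array([350., 239.]), array([ 419.8, -189.1]), array([109.7,  33.9]), 0.8)
(array([388., 234.]), array([ 430.1, -314.5]), array([108. ,  33.7]), 20.8)
(array([386., 189.]), array([ 581.9, -313.7]), array([ 33.6, 108.9]), 177.5)
(array([301., 187.]), array([532.3, -26.3]), array([673.4, 151.7]), 1.3)
core 70 276.0 196.5
[0.55761475 0.04929387 0.0735    ]
```

View pics/w5.png

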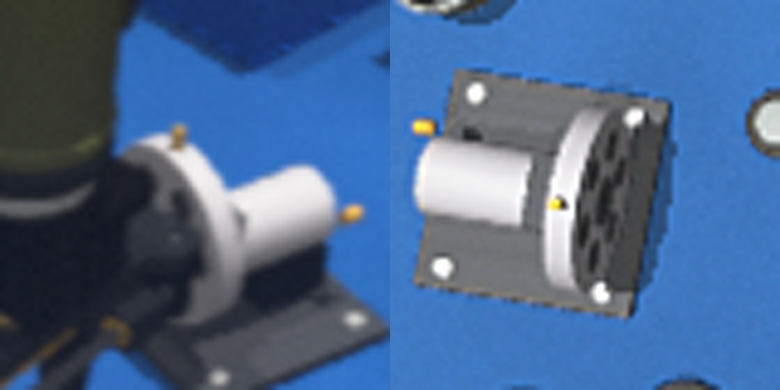

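```bash
python3 - <<'E'
from h import *
f=lambda u,v:((u-390)/4.875+165,v/4.875+195)
b=[onz("top",f(*u),.013) for u in[(476,92),(635,117),(600,292),(442,267)]];c=np.mean(b,0);print(c)
tip=onz("top",f(556,203),.162);print(tip,"tip-hub along WX",(tip-c)@WX,(tip-HUB)@WX,(tip-HUB)@WY)
for a,k in[(0,3),(1,2)]: d=b[a]-b[k];print(np.degrees(np.arctan2(d[1],d[0])))
# motor axis line: mid of motor ends vs. wheel
T=np.array
# rim extreme points in +-WX of the near face, at axle height z=.09
for u in [(585,105),(600,104),(573,290),(585,292)]:
    P=onz("top",f(*u),.09);print(u,(P-HUB)@WX,(P-HUB)@WY)
k=tri((340+179/5.571,95+132/5.571),f(556,203));print(k,(k[0]-HUB)@WX,(k[0]-HUB)@WY)
print(go([.5613,.048,.15],np.radians(97)),"core")
E
```

```text
[0.44699589 0.32442433 0.013     ]
[0.43072627 0.27021861 0.162     ] tip-hub along WX -0.006609719760010631 -0.0053481337907474655 -0.005798171078027932
-10.306152244748061
-11.156740093164418
(585, 105) 0.06000731000253036 0.007821486653438925
(600, 104) 0.06207701906248253 -0.0016631342174321805
(573, 290) -0.05803656532129014 -0.005934429729395266
(585, 292) -0.05815143194033303 -0.013760672948748422
(array([0.43164351, 0.2722576 , 0.15800246]), np.float64(0.002222930272503009)) -0.004798902027018817 -0.0036308823243591487
(array([-1.151, -2.556,  1.733]), np.float64(0.03443397804519464)) core
```

```bash
python3 -m crank '[[[-1.13,-2.54,0,0.03],[-1.13,-2.54,1.73,0.03],[-1.13,-2.54,1.73,0.03],[-1.13,-2.54,1.73,0.03]]]' 70 6
python3 - <<'E'
from h import *
print(go([.562,.0475,.0615],np.radians(97)))
E
```

```text
clock: 14.25
tool_pos: [0.5594, 0.0511, 0.149]
tool_rot: [-0.0, 0.998, 0.065, -0.004]
wrist_force: [0.8, 0.2, 1.5]
grip_width: 0.0699
(array([0.069, 0.098, 2.186]), np.float64(0.07956974045106335))
```

```bash
python3 -m crank '[[[0.07,0.1,0.8,0.08],[0.07,0.1,1.6,0.08],[0.07,0.1,2.17,0.08],[0.07,0.1,2.17,0.08],[0.07,0.1,2.17,0.08]]]' 70 6
python3 -m crank '[[[0,0,0,0],[0,0,0,0],[0,0,0,0],[0,0,0,0]]]' 20 6
python3 -m crank '[[[0,0,-1,0],[0,0,-2,0],[0,0,-2.5,0],[0,0,-2.5,0],[0,0,-2.5,0]]]'
python3 - <<'E'
from h import *
print(go([.643,.202,.11]))
E
```

```text
clock: 14.88
tool_pos: [0.5634, 0.0476, 0.0639]
tool_rot: [-0.0, 0.998, 0.061, -0.002]
wrist_force: [-0.0, -0.2, 0.8]
grip_width: 0.0699
clock: 15.38
tool_pos: [0.5636, 0.0476, 0.0643]
tool_rot: [-0.0, 0.998, 0.061, -0.002]
wrist_force: [0.2, 0.3, 2.2]
grip_width: 0.0454
clock: 16.0
tool_pos: [0.5632, 0.0475, 0.163]
tool_rot: [-0.0, 0.998, 0.061, -0.003]
wrist_force: [-0.5, -0.5, -1.2]
grip_width: 0.0451
(array([ 2.458, -3.592,  1.311]), None)
```

```bash
python3 -m crank '[[[2.46,-3.59,0,0],[2.46,-3.59,0,0],[2.46,-3.59,0,0],[2.46,-3.59,1.5,0],[2.46,-3.59,3,0],[2.46,-3.59,3,0],[2.46,-3.59,3,0]]]'
python3 -m crank '[[[0,0,0,0],[0,0,0,0],[0,0,0,0],[0,0,-1.5,0],[0,0,-3.5,0],[0,0,-3.5,0],[0,0,-3.5,0]]]' 60
python3 - <<'E'
from h import *
P=HUB-.003*WY+[0,0,.031]
print(go(P+[0,0,.08],np.radians(79.5)))
E
```

```text
clock: 16.88
tool_pos: [0.6434, 0.2024, 0.0438]
tool_rot: [-0.0, 0.998, 0.061, -0.003]
wrist_force: [-0.2, -0.0, 0.0]
grip_width: 0.0454
clock: 17.75
tool_pos: [0.6449, 0.2026, 0.1854]
tool_rot: [-0.001, 0.998, 0.061, -0.001]
wrist_force: [-0.3, -0.6, -0.7]
grip_width: 0.0601
(array([-4.96 , -2.357, -0.376]), np.float64(3.4974288498388773))
```

```bash
python3 -m crank '[[[-4.96,-2.36,-0.38,3.5],[-4.96,-2.36,-0.38,3.5],[-4.96,-2.36,-0.38,3.5],[-4.96,-2.36,-0.38,3.5],[-4.96,-2.36,-0.38,3.5],[-4.96,-2.36,-0.38,3.5]]]' 46
python3 - <<'E'
from h import *
print(go(HUB-.003*WY+[0,0,.031],np.radians(79.5)))
E
```

```text
clock: 18.5
tool_pos: [0.4368, 0.2709, 0.1998]
tool_rot: [0.0, 0.996, -0.092, -0.002]
wrist_force: [-0.4, -0.2, -0.8]
grip_width: 0.046
(array([-0.006, -0.028,  1.969]), np.float64(-0.0164364745209582))
```

```bash
python3 -m crank '[[[0,-0.03,1,0],[0,-0.03,1.97,0],[0,-0.03,1.97,0],[0,-0.03,1.97,0]]]' 46 12
python3 -m crank '[[[0,0,0,0],[0,0,0,0],[0,0,0,0],[0,0,0,0],[0.06,0,0,0],[0.12,0,0,0],[0.12,0,0,0],[0.12,0,0,0]]]' 0 12
python3 -m crank '[[[0,0,0,0],[0,0,0,0],[0,0,-1.5,0],[0,0,-3,0],[0,0,-3,0]]]' 46
python3 - <<'E'
from h import *
print(go([.60,-.06,.2],np.radians(91)))
E
```

```text
clock: 19.0
tool_pos: [0.4378, 0.2721, 0.1216]
tool_rot: [-0.0, 0.996, -0.093, -0.002]
wrist_force: [1.3, 1.2, 0.8]
grip_width: 0.0462
clock: 20.0
tool_pos: [0.4418, 0.2706, 0.1216]
tool_rot: [0.001, 0.996, -0.093, -0.003]
wrist_force: [-4.1, -2.5, 4.7]
grip_width: 0.018
clock: 20.62
tool_pos: [0.4453, 0.273, 0.2468]
tool_rot: [-0.002, 0.996, -0.093, 0.002]
wrist_force: [0.2, 0.4, -0.5]
grip_width: 0.0453
(array([5.334, 7.473, 1.154]), np.float64(-2.3290223713124534))
```

```bash
python3 -m crank '[[[5.33,7.47,0.8,-2.33],[5.33,7.47,0.8,-2.33],[5.33,7.47,0.8,-2.33],[5.33,7.47,0.8,-2.33],[5.33,7.47,0.8,-2.33],[5.33,7.47,0.8,-2.33],[5.33,7.47,0.8,-2.33]]]' 60 10
python3 - <<'E'
from h import *
t=shot("top","t6");s=shot("scene","s6")
hsv=cv2.cvtColor(t,cv2.COLOR_BGR2HSV);m=cv2.inRange(hsv,(12,120,100),(35,255,255))[225:245,190:212];ys,xs=np.nonzero(m);print("stem px",xs+190,ys+225)
b=(xs.mean()+190,ys.mean()+225)
tip=onz("top",b,.16);print((tip-HUB)@WX)
b2=cv2.resize(t[195:275,165:245],(390,390),interpolation=2);a=cv2.resize(t[145:235,215:305],(390,390),interpolation=2);cv2.imwrite("pics/w6.png",np.hstack([b2,a]))
for x in slabs(t):
    if 350<x[1][0]<800 and x[1][1]<-100: print(x)
print(go([.4198,-.189,.10],np.radians(90.8)))
E
```

```text
clock: 21.5
tool_pos: [0.6001, -0.0674, 0.2114]
tool_rot: [-0.001, 1.0, 0.004, 0.001]
wrist_force: [0.0, 1.1, -0.5]
grip_width: 0.0599
stem px [198 199 198 199] [234 234 235 235]
0.000668782424611184
(array([350., 239.]), array([ 419.8, -188.5]), array([ 33.8, 109.3]), 179.9)
(array([388., 234.]), array([ 430.1, -314.5]), array([108. ,  33.7]), 20.8)
(array([386., 189.]), array([ 581.9, -313.7]), array([ 33.6, 108.9]), 177.5)
(array([325., 143.]), array([ 742.5, -113.4]), array([160.9,  25.9]), 0.2)
(array([-4.551,  3.16 ,  2.785]), np.float64(0.022208457112213864))
```

View pics/w6.png

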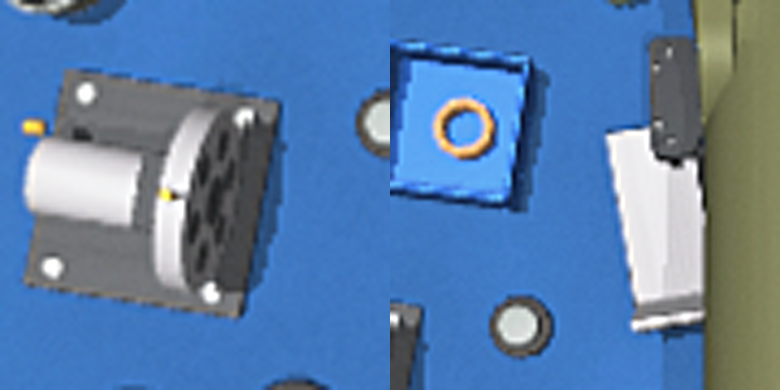

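The stem is upright within about 1° and the core lies in the bin. Slabs next.

```bash
python3 -m crank '[[[-4.55,3.16,1.8,0],[-4.55,3.16,1.8,0],[-4.55,3.16,1.8,0],[-4.55,3.16,1.8,0],[-4.55,3.16,2.8,0],[-4.55,3.16,2.8,0]]]' 60 10
python3 - <<'E'
from h import *
print(go([.4198,-.189,.007],np.radians(90.4)))
E
```

```text
clock: 22.35
tool_pos: [0.4176, -0.1865, 0.0972]
tool_rot: [-0.004, 1.0, 0.009, -0.001]
wrist_force: [-0.2, 0.2, 1.2]
grip_width: 0.0598
(array([0.059, 0.081, 2.254]), np.float64(0.128365116768623))
```

```bash
python3 -m crank '[[[0.06,0.08,0.8,0.13],[0.06,0.08,1.6,0.13],[0.06,0.08,2.25,0.13],[0.06,0.08,2.25,0.13],[0.06,0.08,2.25,0.13]]]' 60 10
python3 -m crank '[[[0,0,0,0],[0,0,0,0],[0,0,0,0],[0,0,0,0]]]' 20 10
python3 -m crank '[[[0,0,-1,0],[0,0,-2.5,0],[0,0,-4,0],[0,0,-4,0],[0,0,-4,0],[0,0,-4,0]]]'
cat >> h.py <<'E'
SO=np.array([.5073,.0369,.034]);SA=np.radians(7.03)
SX=np.array([np.cos(SA)*np.cos(.35),np.sin(SA)*np.cos(.35),np.sin(.35)]);SZ=np.array([-np.cos(SA)*np.sin(.35),-np.sin(SA)*np.sin(.35),np.cos(.35)]);SY=np.cross(SZ,SX)
def sh(x,y,z): return SO+x*SX+y*SY+z*SZ
def tosh(P): d=np.array(P)-SO;return np.round([d@SX,d@SY,d@SZ],4)
E
python3 - <<'E'
from h import *
print(go(sh(.064,0,0)*[1,1,0]+[0,0,.15],np.radians(97.03)),sh(.064,0,0))
E
```

```text
clock: 22.98
tool_pos: [0.4216, -0.1887, 0.0088]
tool_rot: [-0.004, 1.0, 0.004, 0.0]
wrist_force: [0.1, 0.2, -0.3]
grip_width: 0.0597
clock: 23.48
tool_pos: [0.4217, -0.1888, 0.0091]
tool_rot: [-0.003, 1.0, 0.004, 0.0]
wrist_force: [-0.4, -0.5, 3.1]
grip_width: 0.0337
clock: 24.22
tool_pos: [0.4203, -0.1894, 0.1671]
tool_rot: [-0.004, 1.0, 0.004, -0.001]
wrist_force: [-0.3, 0.1, -0.6]
grip_width: 0.0339
(array([ 3.715, -5.807,  0.468]), np.float64(-1.3111065776759006)) [0.56696788 0.04425801 0.05594546]
```

```bash
python3 -m crank '[[[3.72,-5.8,0.2,-1.3],[3.72,-5.8,0.2,-1.3],[3.72,-5.8,0.2,-1.3],[3.72,-5.8,0.2,-1.3],[3.72,-5.8,0.2,-1.3],[3.72,-5.8,0.2,-1.3],[3.72,-5.8,0.2,-1.3]]]'
python3 - <<'E'
from h import *
print(go(sh(.066,0,0)*[1,1,0]+[0,0,.09],np.radians(97.03)))
E
```

```text
clock: 25.1
tool_pos: [0.5661, 0.0425, 0.1593]
tool_rot: [-0.004, 0.998, 0.06, -0.003]
wrist_force: [-0.4, -0.4, 0.7]
grip_width: 0.0335
(array([ 0.082, -0.027,  1.732]), np.float64(-0.023924097193685157))
```

```bash
python3 -m crank '[[[0.08,-0.03,0.8,0],[0.08,-0.03,1.73,0],[0.08,-0.03,1.73,0],[0.08,-0.03,1.73,0]]]'
python3 -m crank '[[[0,0,0.15,0],[0,0,0.3,0],[0,0,0.45,0],[0,0,0.55,0],[0,0,0.55,0]]]' 20 5
python3 - <<'E'
from h import *
t=shot("top");s=shot("scene")
a=cv2.resize(s[150:230,310:390],(390,390),interpolation=2);b=cv2.resize(t[150:240,240:330],(390,390),interpolation=2);cv2.imwrite("pics/p1.png",np.hstack([a,b]))
E
```

```text
clock: 25.6
tool_pos: [0.5693, 0.0436, 0.0913]
tool_rot: [-0.004, 0.998, 0.06, -0.002]
wrist_force: [-0.5, 0.3, 0.2]
grip_width: 0.0336
clock: 26.22
tool_pos: [0.5689, 0.0438, 0.0688]
tool_rot: [-0.004, 0.998, 0.06, -0.002]
wrist_force: [0.4, -0.2, -0.5]
grip_width: 0.0338
```

View pics/p1.png

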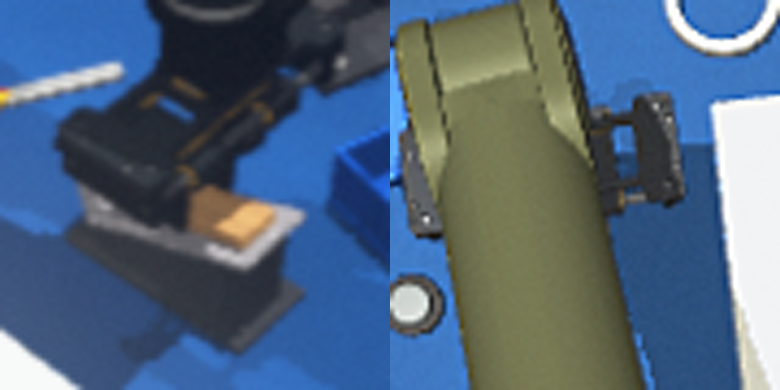

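The slab lies along the plate, its far end at crop (245,225), pivoted in the grip. I'll slide it to the backstop.

```bash
python3 -m crank '[[[0,0,0.08,0],[-0.08,0,0.11,0],[-0.16,0,0.14,0],[-0.24,0,0.17,0],[-0.32,0,0.2,0],[-0.4,0,0.23,0],[-0.4,0,0.23,0]]]'
python3 - <<'E'
from h import *
print(tosh(tool()[0]))
E
python3 -m crank '[[[0,0,0,0],[0,0,0,0],[0,0,-1,0],[0,0,-2.5,0],[0,0,-4,0],[0,0,-4,0],[0,0,-4,0]]]' 58
python3 - <<'E'
from h import *
print(go([.52,-.2,.2],np.radians(97)))
E
```

```text
clock: 27.2
tool_pos: [0.5562, 0.0427, 0.0619]
tool_rot: [-0.004, 0.998, 0.06, 0.002]
wrist_force: [5.4, 1.6, 1.7]
grip_width: 0.0339
[ 0.0558 -0.0002  0.0093]
clock: 28.08
tool_pos: [0.5551, 0.0411, 0.221]
tool_rot: [-0.004, 0.998, 0.06, 0.001]
wrist_force: [1.0, -0.3, -1.5]
grip_width: 0.058
(array([-1.589,  5.885,  0.476]), np.float64(-0.03316427506272248))
```

```bash
python3 -m crank '[[[-1.6,5.9,0.4,0],[-1.6,5.9,0.4,0],[-1.6,5.9,0.4,0],[-1.6,5.9,0.4,0],[-1.6,5.9,0.4,0],[-1.6,5.9,0.4,0]]]'
python3 - <<'E'
from h import *
t=shot("top");s=shot("scene")
a=cv2.resize(s[150:230,310:390],(390,390),interpolation=2);b=cv2.resize(t[160:230,250:320],(390,390),interpolation=2);cv2.imwrite("pics/p2.png",np.hstack([a,b]))
for x in slabs(t)+[("shelf",)]+slabs(t,.06):
    if len(x)>1 and 350<x[1][0]<800 and -400<x[1][1]<300 or len(x)==1: print(x)
print(go([.4301,-.3145,.09],np.radians(110.8)))
E
```

```text
clock: 28.82
tool_pos: [0.5187, -0.1997, 0.2011]
tool_rot: [-0.005, 0.998, 0.06, -0.001]
wrist_force: [-0.5, 0.7, 0.1]
grip_width: 0.0581Traceback (most recent call last):
  File "<stdin>", line 4, in <module>
  File "h.py", line 35, in slabs
    P=np.array([onz("top",p,z)[:2] for p in c[:,0].astype(float)],np.float32)
                ~~~^^^^^^^^^^^
  File "h.py", line 12, in onz
    p,d=ray(n,uv);return p+d*(z-p[2])/d[2]
        ~~~^^^^^^
  File "h.py", line 10, in ray
    i=cams.camera_info(n);d=q2R(i["rotation"])@np.linalg.solve(i["intrinsics"],[uv[0],uv[1],1.]);return i["position"],d
ValueError: time passes only in moves, steps and waits
```

View pics/p2.png

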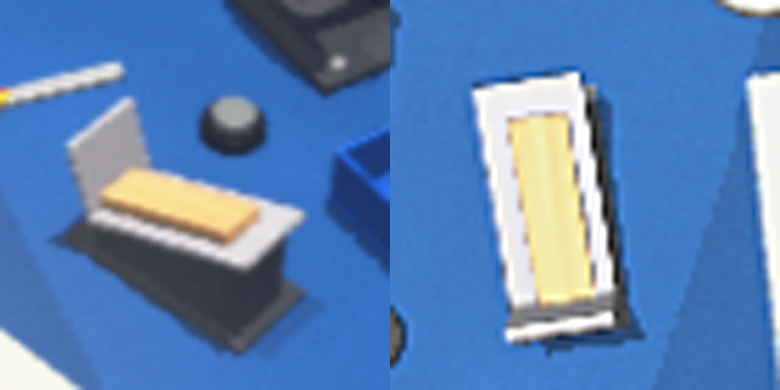

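The first slab lies flat on the shelf with its end against the backstop at top crop (565,300), about 3 mm right of the centre line.

```bash
python3 - <<'E'
s=open('h.py').read()
s=s.replace('def q2R','import functools\ninfo=functools.lru_cache(None)(lambda n:cams.camera_info(n))\ndef q2R',1).replace('i=cams.camera_info(n)','i=info(n)')
open('h.py','w').write(s)
E
python3 - <<'E'
from h import *
t=shot("top")
for x in slabs(t):
    if 350<x[1][0]<800 and -400<x[1][1]<300: print(x)
print(go([.4301,-.3145,.09],np.radians(110.8)))
E
```

```text
(array([390., 235.]), array([ 429.2, -315.1]), array([105.6,  34. ]), 19.2)
(array([278., 197.]), array([564.1,  46.9]), array([115.3,  35.3]), 8.6)
(array([362., 238.]), array([ 359. , -210.4]), array([147. , 667.8]), 165.0)
(array([-2.584,  2.628,  2.784]), np.float64(-2.7570083538161496))
```

```bash
python3 -m crank '[[[-2.58,2.63,1.8,-2.75],[-2.58,2.63,1.8,-2.75],[-2.58,2.63,2.5,-2.75],[-2.58,2.63,2.78,-2.75],[-2.58,2.63,2.78,-2.75]]]' 60 10
python3 - <<'E'
from h import *
print(go([.4301,-.3145,.006],np.radians(110.6)))
E
```

```text
clock: 29.6
tool_pos: [0.431, -0.3127, 0.0897]
tool_rot: [-0.005, 0.983, 0.181, 0.001]
wrist_force: [0.1, 0.6, 0.3]
grip_width: 0.0599
(array([-0.045,  0.056,  2.091]), np.float64(0.0591560627631452))
```

```bash
python3 -m crank '[[[-0.04,0.06,0.8,0],[-0.04,0.06,1.6,0],[-0.04,0.06,2.09,0],[-0.04,0.06,2.09,0],[-0.04,0.06,2.09,0]]]' 60 10
python3 -m crank '[[[0,0,0,0],[0,0,0,0],[0,0,0,0],[0,0,0,0]]]' 20 10
python3 -m crank '[[[0,0,-1,0],[0,0,-2.5,0],[0,0,-4.2,0],[0,0,-4.2,0],[0,0,-4.2,0],[0,0,-4.2,0]]]'
python3 - <<'E'
from h import *
print(go(sh(.066,.0015,0)*[1,1,0]+[0,0,.165],np.radians(97.03)))
E
```

```text
clock: 30.22
tool_pos: [0.4325, -0.3144, 0.0078]
tool_rot: [-0.004, 0.983, 0.182, 0.002]
wrist_force: [0.5, 0.4, 0.4]
grip_width: 0.06
clock: 30.72
tool_pos: [0.4325, -0.3145, 0.0081]
tool_rot: [-0.004, 0.983, 0.182, 0.002]
wrist_force: [0.3, -0.4, 1.7]
grip_width: 0.0338
clock: 31.48
tool_pos: [0.4309, -0.3153, 0.1738]
tool_rot: [-0.006, 0.983, 0.182, 0.001]
wrist_force: [-0.4, 0.9, -0.3]
grip_width: 0.0338
(array([ 6.451, -7.195,  0.322]), np.float64(2.793762405123573))
```

```bash
python3 -m crank '[[[6.45,-7.2,0.25,2.8],[6.45,-7.2,0.25,2.8],[6.45,-7.2,0.25,2.8],[6.45,-7.2,0.25,2.8],[6.45,-7.2,0.25,2.8],[6.45,-7.2,0.25,2.8],[6.45,-7.2,0.25,2.8],[6.45,-7.2,0.25,2.8],[6.45,-7.2,0.25,2.8],[6.45,-7.2,0.25,2.8]]]'
python3 - <<'E'
from h import *
print(go(sh(.066,0.0015,0)*[1,1,0]+[0,0,.103],np.radians(97.03)))
E
```

```text
clock: 32.72
tool_pos: [0.5682, 0.0436, 0.1676]
tool_rot: [-0.005, 0.998, 0.059, -0.0]
wrist_force: [-0.8, -0.3, -0.6]
grip_width: 0.0336
(array([ 0.017, -0.041,  1.615]), np.float64(-0.047015719247428936))
```

```bash
python3 -m crank '[[[0.02,-0.04,0.8,0],[0.02,-0.04,1.62,0],[0.02,-0.04,1.62,0],[0.02,-0.04,1.62,0]]]'
python3 -m crank '[[[0,0,0.15,0],[0,0,0.3,0],[0,0,0.45,0],[0,0,0.55,0],[0,0,0.55,0],[0,0,0.64,0],[-0.08,0,0.66,0],[-0.16,0,0.69,0],[-0.24,0,0.72,0],[-0.32,0,0.75,0],[-0.4,0,0.78,0],[-0.4,0,0.78,0]]]' 20 5
python3 - <<'E'
from h import *
print(tosh(tool()[0]))
E
```

```text
clock: 33.22
tool_pos: [0.5695, 0.0453, 0.1041]
tool_rot: [-0.005, 0.998, 0.059, 0.001]
wrist_force: [-0.9, -0.1, 0.5]
grip_width: 0.0337
clock: 34.72
tool_pos: [0.5532, 0.0437, 0.0728]
tool_rot: [-0.005, 0.998, 0.059, 0.0]
wrist_force: [-0.1, 0.1, 0.8]
grip_width: 0.034
[0.0569 0.0011 0.0206]
```

```bash
python3 -m crank '[[[-0.06,0,0.02,0],[-0.12,0,0.04,0],[-0.18,0,0.06,0],[-0.18,0,0.06,0]]]'
python3 - <<'E'
from h import *
print(tosh(tool()[0]))
E
```

```text
clock: 35.22
tool_pos: [0.5494, 0.0435, 0.0722]
tool_rot: [-0.005, 0.998, 0.059, 0.004]
wrist_force: [5.7, 1.1, 1.4]
grip_width: 0.0339
[0.0531 0.0014 0.0213]
```

Backstop contact is felt (5.7 N), so I release and go to the third slab.

```bash
python3 -m crank '[[[0,0,0,0],[0,0,0,0],[0,0,-1,0],[0,0,-2.5,0],[0,0,-3.7,0],[0,0,-3.7,0],[0,0,-3.7,0]]]' 58
python3 - <<'E'
from h import *
print(go([.58,-.16,.2],np.radians(87.5)))
E
```

```text
clock: 36.1
tool_pos: [0.5475, 0.0416, 0.2193]
tool_rot: [-0.005, 0.998, 0.059, 0.003]
wrist_force: [0.1, 0.2, -2.0]
grip_width: 0.0577
(array([0.213, 5.106, 0.431]), np.float64(1.8469167724428417))
```

```bash
python3 -m crank '[[[0.2,5.1,0.4,1.85],[0.2,5.1,0.4,1.85],[0.2,5.1,0.4,1.85],[0.2,5.1,0.4,1.85],[0.2,5.1,0.4,1.85]]]'
python3 - <<'E'
from h import *
t=shot("top");s=shot("scene")
a=cv2.resize(s[150:230,310:390],(390,390),interpolation=2);b=cv2.resize(t[160:230,250:320],(390,390),interpolation=2);cv2.imwrite("pics/p3.png",np.hstack([a,b]))
for x in slabs(t):
    if 350<x[1][0]<800 and -450<x[1][1]<300: print(x)
print(go([.5819,-.3137,.09],np.radians(87.5)))
E
```

```text
clock: 36.72
tool_pos: [0.5782, -0.1606, 0.1989]
tool_rot: [-0.006, 1.0, -0.023, 0.001]
wrist_force: [0.1, 0.5, 0.0]
grip_width: 0.0581
(array([278., 198.]), array([562. ,  48.1]), array([116.8,  37.8]), 8.8)
(array([386., 189.]), array([ 581.7, -313.2]), array([ 32.2, 109.9]), 175.0)
(array([349., 210.]), array([ 455.7, -182.5]), array([146.9, 656. ]), 172.2)
(array([0.22 , 3.945, 2.708]), np.float64(0.02780722996093914))
```

View pics/p3.png

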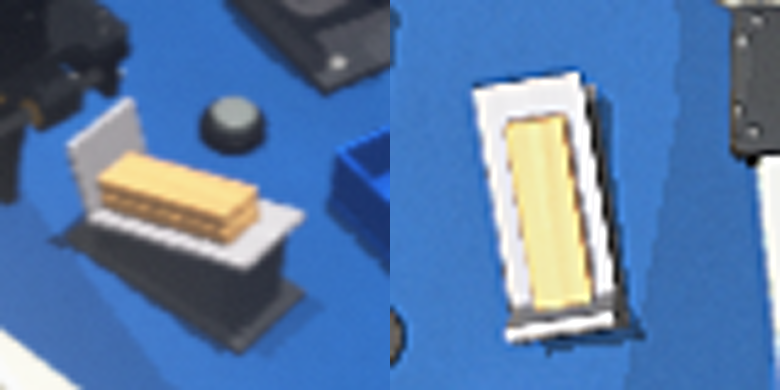

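The two slabs form a tidy pile at top crop (550,210), flat and against the backstop. Now the third.

```bash
python3 -m crank '[[[0.22,3.95,1.5,0],[0.22,3.95,1.5,0],[0.22,3.95,2,0],[0.22,3.95,2.7,0],[0.22,3.95,2.7,0]]]' 60 10
python3 - <<'E'
from h import *
print(go([.5819,-.3137,.006],np.radians(87.3)))
E
```

```text
clock: 37.45
tool_pos: [0.5809, -0.3103, 0.0878]
tool_rot: [-0.009, 1.0, -0.019, -0.0]
wrist_force: [0.3, 1.0, -0.3]
grip_width: 0.06
(array([0.03 , 0.119, 2.042]), np.float64(0.1039539409085819))
```

```bash
python3 -m crank '[[[0.03,0.1,0.8,0.1],[0.03,0.1,1.6,0.1],[0.03,0.1,2.04,0.1],[0.03,0.1,2.04,0.1],[0.03,0.1,2.04,0.1]]]' 60 10
python3 -m crank '[[[0,0,0,0],[0,0,0,0],[0,0,0,0],[0,0,0,0]]]' 20 10
python3 -m crank '[[[0,0,-1,0],[0,0,-2.5,0],[0,0,-4.4,0],[0,0,-4.4,0],[0,0,-4.4,0],[0,0,-4.4,0]]]'
python3 - <<'E'
from h import *
print(go(sh(.066,.0015,0)*[1,1,0]+[0,0,.175],np.radians(97.03)))
E
```

```text
clock: 38.08
tool_pos: [0.5834, -0.3129, 0.008]
tool_rot: [-0.008, 1.0, -0.023, 0.001]
wrist_force: [-0.0, 0.0, 0.1]
grip_width: 0.0601
clock: 38.58
tool_pos: [0.5834, -0.3131, 0.0083]
tool_rot: [-0.008, 1.0, -0.023, 0.001]
wrist_force: [-0.1, -0.4, 2.3]
grip_width: 0.0339
clock: 39.33
tool_pos: [0.5817, -0.3153, 0.1815]
tool_rot: [-0.009, 1.0, -0.023, -0.001]
wrist_force: [-0.7, 0.6, -0.1]
grip_width: 0.0339
(array([-0.743, -9.003,  0.326]), np.float64(-1.9353724762439584))
```

```bash
python3 -m crank '[[[-0.74,-9,0.2,-1.94],[-0.74,-9,0.2,-1.94],[-0.74,-9,0.2,-1.94],[-0.74,-9,0.2,-1.94],[-0.74,-9,0.2,-1.94],[-0.74,-9,0.2,-1.94],[-0.74,-9,0.2,-1.94],[-0.74,-9,0.2,-1.94],[-0.74,-9,0.2,-1.94],[-0.74,-9,0.2,-1.94]]]'
python3 - <<'E'
from h import *
print(go(sh(.066,0.0015,0)*[1,1,0]+[0,0,.116],np.radians(97.03)))
E
```

```text
clock: 40.58
tool_pos: [0.5688, 0.0442, 0.1796]
tool_rot: [-0.009, 0.998, 0.06, -0.001]
wrist_force: [0.1, -0.5, 0.9]
grip_width: 0.0338
(array([ 0.002, -0.015,  1.59 ]), np.float64(-0.024211539894190538))
```

```bash
python3 -m crank '[[[0,-0.02,0.8,0],[0,-0.02,1.59,0],[0,-0.02,1.59,0],[0,-0.02,1.59,0]]]'
python3 -m crank '[[[0,0,0.15,0],[0,0,0.3,0],[0,0,0.45,0],[0,0,0.55,0],[0,0,0.55,0],[0,0,0.64,0],[-0.08,0,0.66,0],[-0.16,0,0.69,0],[-0.24,0,0.72,0],[-0.32,0,0.75,0],[-0.36,0,0.77,0],[-0.36,0,0.77,0]]]' 20 5
python3 - <<'E'
from h import *
print(tosh(tool()[0]))
E
```

```text
clock: 41.08
tool_pos: [0.5693, 0.0459, 0.1172]
tool_rot: [-0.009, 0.998, 0.06, 0.0]
wrist_force: [0.2, -0.4, 0.7]
grip_width: 0.0336
clock: 42.58
tool_pos: [0.5547, 0.0446, 0.0863]
tool_rot: [-0.009, 0.998, 0.06, -0.0]
wrist_force: [0.0, -0.3, 0.4]
grip_width: 0.0339
[0.063  0.0019 0.0326]
```

```bash
python3 -m crank '[[[-0.07,0,0.025,0],[-0.14,0,0.05,0],[-0.21,0,0.075,0],[-0.28,0,0.1,0],[-0.28,0,0.1,0]]]'
python3 - <<'E'
from h import *
print(tosh(tool()[0]))
E
```

```text
clock: 43.2
tool_pos: [0.5464, 0.0439, 0.0838]
tool_rot: [-0.009, 0.998, 0.06, 0.003]
wrist_force: [4.8, 1.5, 1.7]
grip_width: 0.0336
[0.0543 0.0022 0.0332]
```

```bash
python3 -m crank '[[[0,0,0,0],[0,0,0,0],[0,0,-1,0],[0,0,-2.5,0],[0,0,-3.2,0],[0,0,-3.2,0],[0,0,-3.2,0]]]' 58
python3 - <<'E'
from h import *
print(go([.49,.16,.2],np.radians(97)),go([.64,-.12,.2]))
E
```

```text
clock: 44.08
tool_pos: [0.5446, 0.0413, 0.2104]
tool_rot: [-0.009, 0.998, 0.06, 0.002]
wrist_force: [-0.7, 0.8, -0.6]
grip_width: 0.0578
(array([-1.003, -3.104,  0.311]), np.float64(-0.026653562502451676)) (array([1.883, 4.294, 0.193]), None)
```

Move aside and check everything before the button.

```bash
python3 -m crank '[[[1.88,4.3,0,0],[1.88,4.3,0,0],[1.88,4.3,0,0],[1.88,4.3,0,0],[1.88,4.3,0,0],[1.88,4.3,0,0]]]' 0
python3 - <<'E'
from h import *
t=shot("top","t7");s=shot("scene","s7")
a=cv2.resize(s[105:225,310:430],(400,400),interpolation=2);b=cv2.resize(t[155:275,180:300],(400,400),interpolation=2);cv2.imwrite("pics/p4.png",np.hstack([a,b]))
hsv=cv2.cvtColor(t,cv2.COLOR_BGR2HSV);m=cv2.inRange(hsv,(12,120,100),(35,255,255))[225:245,190:212];ys,xs=np.nonzero(m);print("stem along WX",(onz("top",(xs.mean()+190,ys.mean()+225),.16)-HUB)@WX)
for x in slabs(t,.014):
    if 350<x[1][0]<800 and -450<x[1][1]<300: print(x)
print(go([.4905,.1595,.08]))
E
```

```text
clock: 44.82
tool_pos: [0.6393, -0.1181, 0.2071]
tool_rot: [-0.01, 0.998, 0.061, 0.001]
wrist_force: [0.5, 0.7, -0.5]
grip_width: 0.0061
stem along WX 0.000668782424611184
(array([278., 198.]), array([560.5,  48.8]), array([119.5,  40.2]), 8.6)
(array([331., 195.]), array([ 562.2, -127.3]), array([116.5, 661. ]), 178.0)
(array([-2.867, -7.297,  3.315]), None)
```

View pics/p4.png

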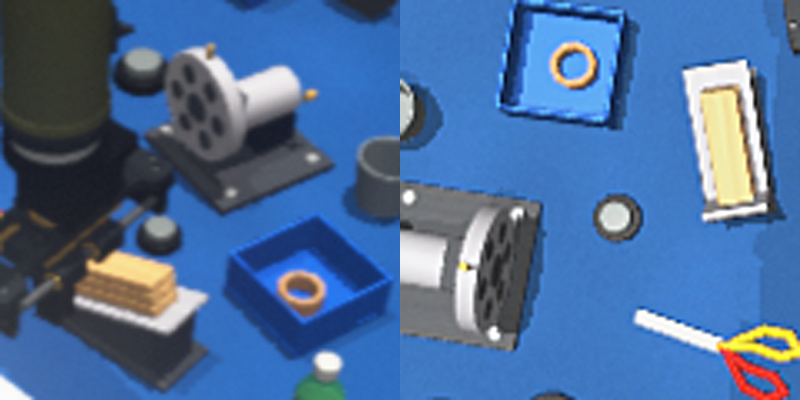

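Pile of three is flat against the backstop at top crop (728,148). The core is in the bin at (573,65) and the stem is up at (463,267). Next is the button, jaws turned 90° to keep the hand clear of the shelf.

```bash
python3 - <<'E'
from h import *
print(np.round(env.observe()["joints"],2))
E
python3 -m crank '[[[-2.87,-7.3,0,9],[-2.87,-7.3,0,18],[-2.87,-7.3,0,18],[-2.87,-7.3,0,18],[-2.87,-7.3,0,18],[-2.87,-7.3,0,18],[-2.87,-7.3,0,18],[-2.87,-7.3,0,18],[-2.87,-7.3,0,18],[-2.87,-7.3,0,18],[-2.87,-7.3,0,18]]]'
python3 - <<'E'
from h import *
print(np.round(env.observe()["joints"],2));print(go([.4905,.1595,.04]))
E
```

```text
[ 0.47  0.36 -0.41  1.46  0.12  1.35 -1.39]
clock: 46.3
tool_pos: [0.5099, 0.15, 0.1997]
tool_rot: [0.008, 0.868, -0.495, -0.038]
wrist_force: [0.1, -0.7, -2.7]
grip_width: 0.0005
[-1.33  0.25  1.19  1.75 -0.27  1.37 -2.68]
(array([-0.219,  0.087,  4.022]), None)
```

The +turn ran the last joint to its limit, so I'll turn the other way at this height.

```bash
python3 -m crank '[[[0,0,0,-2],[0,0,0,-4],[0,0,0,-6],[0,0,0,-8],[0,0,0,-10],[0,0,0,-12],[0,0,0,-12]]]'
python3 - <<'E'
from h import *
print(np.round(env.observe()["joints"],2));p,M=tool();print(M[:,1],M[:,2])
E
```

```text
clock: 47.18
tool_pos: [0.5095, 0.1507, 0.1999]
tool_rot: [-0.013, 0.999, 0.005, -0.037]
wrist_force: [-0.2, -0.5, -0.1]
grip_width: 0.0004
[-1.18  0.19  0.99  1.75 -0.2   1.36 -1.71]
[ 0.00892025 -0.99963157 -0.02563497] [-0.07483948  0.0248967  -0.99688475]
```

```bash
python3 -m crank '[[[0,0,0,-2],[0,0,0,-4],[0,0,0,-6],[0,0,0,-8],[0,0,0,-10],[0,0,0,-12],[0,0,0,-14],[0,0,0,-16],[0,0,0,-18],[0,0,0,-18]]]'
python3 - <<'E'
from h import *
print(np.round(env.observe()["joints"],2));p,M=tool();print(M[:,1],M[:,2]);print(go([.4905,.1595,.04]))
E
```

```text
clock: 48.42
tool_pos: [0.5092, 0.151, 0.2]
tool_rot: [-0.036, 0.704, 0.709, -0.017]
wrist_force: [-0.9, -0.4, 0.0]
grip_width: 0.0004
[-1.03  0.16  0.8   1.75 -0.16  1.35 -0.18]
[ 0.99717254  0.0068837  -0.07483003] [-0.07498177  0.02535039 -0.99686262]
(array([ 0.111, -0.165,  4.027]), None)
```

```bash
python3 -m crank '[[[0.11,-0.17,1.5,0],[0.11,-0.17,3,0],[0.11,-0.17,4,0],[0.11,-0.17,4,0],[0.11,-0.17,4,0]]]'
python3 - <<'E'
from h import *
print(go([.4905,.1595,.0205]))
t=shot("top");s=shot("scene");a=cv2.resize(s[125:205,310:410],(500,400),interpolation=2);cv2.imwrite("pics/b1.png",a)
E
```

```text
clock: 49.05
tool_pos: [0.4918, 0.1597, 0.0427]
tool_rot: [-0.035, 0.705, 0.708, -0.016]
wrist_force: [0.7, 0.4, -0.1]
grip_width: 0.0002
(array([-0.02 ,  0.008,  0.555]), None)
```

View pics/b1.png

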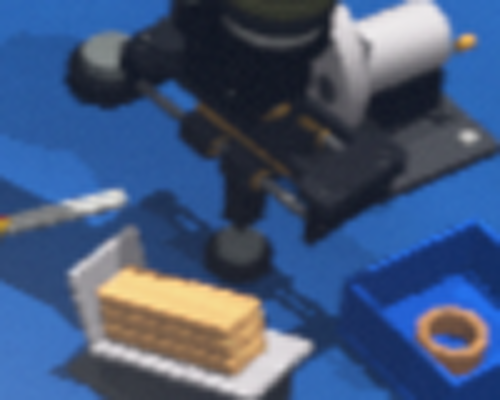

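Closed fingers are directly over the small button at crop (240,240), clear of the pile, bin and wheel. I press in small steps, watching the force.

```bash
python3 -m crank '[[[0,0,0.2,0],[0,0,0.4,0],[0,0,0.5,0],[0,0,0.5,0]]]'
python3 -m crank '[[[0,0,0.06,0],[0,0,0.12,0],[0,0,0.12,0]]]'
```

```text
clock: 49.65
tool_pos: [0.4905, 0.1604, 0.0229]
tool_rot: [-0.035, 0.705, 0.708, -0.016]
wrist_force: [-0.3, -0.4, 0.4]
grip_width: 0.0005
clock: 50.02
tool_pos: [0.4906, 0.1605, 0.0183]
tool_rot: [-0.035, 0.705, 0.708, -0.016]
wrist_force: [0.9, -1.1, 2.9]
grip_width: 0.0004
```

```bash
python3 -m crank '[[[0,0,0.06,0],[0,0,0.12,0],[0,0,0.12,0]]]'
python3 -m crank '[[[0,0,0.06,0],[0,0,0.1,0],[0,0,0.1,0]]]'
```

```text
clock: 50.4
tool_pos: [0.4908, 0.1606, 0.0162]
tool_rot: [-0.036, 0.705, 0.708, -0.015]
wrist_force: [-5.6, -3.4, 24.9]
grip_width: 0.0007
clock: 50.78
tool_pos: [0.4909, 0.1606, 0.0159]
tool_rot: [-0.037, 0.705, 0.708, -0.015]
wrist_force: [-10.3, -3.7, 34.7]
grip_width: 0.0002
```

Hard stop at z≈0.016 with about 25–35 N, against 2.9 N just above it, so the button is bottomed. Backing off.

```bash
python3 -m crank '[[[0,0,-0.5,0],[0,0,-1.5,0],[0,0,-3,0],[0,0,-4,0],[0,0,-4,0],[0,0,-4,0]]]'
python3 - <<'E'
from h import *
print(go([.60,-.12,.22]))
E
```

```text
clock: 51.52
tool_pos: [0.5019, 0.1557, 0.1743]
tool_rot: [-0.038, 0.705, 0.708, -0.016]
wrist_force: [-0.8, -0.5, -0.6]
grip_width: 0.0005
(array([-6.862,  2.322, -1.536]), None)
```

```bash
python3 -m crank '[[[0,0,-1.5,0],[-1,0.4,-1.5,0],[-6.9,2.3,-1.5,0],[-6.9,2.3,-1.5,0],[-6.9,2.3,-1.5,0],[-6.9,2.3,-1.5,0],[-6.9,2.3,-1.5,0],[-6.9,2.3,-1.5,0]]]'
python3 - <<'E'
from h import *
t=shot("top");s=shot("scene")
a=cv2.resize(s[80:280,280:440],(400,500),interpolation=2);b=cv2.resize(t[100:300,160:320],(400,500),interpolation=2);cv2.imwrite("pics/f.png",np.hstack([a,b]))
hsv=cv2.cvtColor(t,cv2.COLOR_BGR2HSV);m=cv2.inRange(hsv,(12,120,100),(35,255,255))[225:245,190:212];ys,xs=np.nonzero(m);print("stem along WX",(onz("top",(xs.mean()+190,ys.mean()+225),.16)-HUB)@WX)
E
```

```text
clock: 52.52
tool_pos: [0.5982, -0.1209, 0.2166]
tool_rot: [-0.039, 0.705, 0.708, -0.017]
wrist_force: [0.7, 0.5, 0.4]
grip_width: 0.0008
stem along WX 0.000668782424611184
```

View pics/f.png

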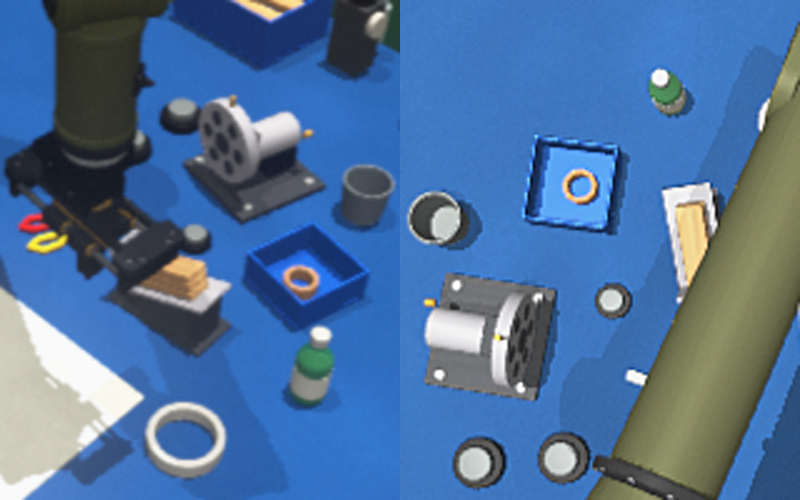

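The stem is up at top crop (497,338), the core is in the bin at (580,187), the pile is intact at (690,240), and the arm is clear of everything. I'm handing in.

```bash
python3 -c "
from station import env
print(env.sign_off())"
```

```text
the job is handed in; nothing more can be done
None
```

The job is done and handed in at about 52 s on the robot's clock; the hand-in gives no verdict.

- **Wheel:** I turned it in three pinched strokes, then a small correction of about 5°. The stem now stands within about 1° of upright by the top camera.
- **Core:** it lies in the blue bin.
- **Slabs:** there were three. They are stacked flat against the backstop; I felt about 5 N of contact with it on each one. In the pictures the pile sits a few millimetres off the shelf's centre line. I did not measure each slab's final pose numerically.
- **Button:** I pressed the smallest one until it hit a hard stop at about 35 N, then let it up. The press depth was judged from force and height, because the button's joint value cannot be read.

In the last pictures the stem, core and pile were in place, although the arm hid part of the pile in the top view. The bystanders visible in those crops looked undisturbed; I did not measure them or recheck the ones outside the crops.

Two things went wrong on the way, with no harm seen. On the way to the button the last joint came close to its limit, so I turned the hand the other way. The tool was then tilted about 4.5° during the press.

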